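# Close the indexed roll holder on a roll of film

## Task

Lay the black film roll in the channel of the roll holder, flat between the fixed end stop and the blue slide, and let go of it. Then pull up the black plunger knob on the slide, move the slide one hole towards the end stop (the very next hole, no further) so that it closes up on the roll, and let the pin drop fully into that hole. Finish with the fingers still holding the knob, the pin fully home; do not shift the linen tape, tape measure or thread spool.

Things in the scene. Friction and masses are not known exactly. Their poses are not given: they have to be found in the camera images.
- jig: roll holder fixed to the bench: plywood base 316 x 66 x 12 mm with an aluminium channel. Origin: centre of its underside; x runs along the channel from the slide to the fixed end stop (closing direction), z up. Channel floor 24 mm above the bench, 36 mm wide between side lips 5 mm thick, tops 29 mm above the bench. Roll space at the start: x = -22 to +138 mm; after one step +18 to +138 mm
- next_hole (a point): mouth of the hole the pin must go to, in the middle of the channel floor, at jig x = -12 mm, 24 mm above the bench. Four square holes (9 mm wide) lie in the floor at jig x = -92, -52, -12 and +28 mm, with red lines beside them; the 7 mm pin starts in the one at -52 mm
- stop_face (a point): middle of the inner face of the blue fixed end stop, at jig x = +138 mm, 38 mm above the bench; the stop is 46 mm wide, its top 54 mm above the bench
- slide (a joint): position of the blue slide along the channel in m: 0 at the start, grows towards the end stop; next hole at 0.040 (1 mm play). The slide is 60 mm long (30 mm each side of the pin), 48 mm wide, top 54 mm above the bench, bushing round the pin 22 mm wide, top at 62 mm. Drags with 2 N, moves only with the pin out of its hole, and pushes the roll before it
- plunger (a joint): height of the spring plunger in m: 0 with the pin fully home, 0.014 at its upper stop; clear of the hole from 0.0105 up. Let go between holes, the pin rides on the floor at about 0.010 and its spring drops it into the next hole it meets. Spring: 4.5 N down at 0, 6.6 N at 0.014
- knob: black upright cylindrical knob of the plunger, 23 mm diameter, 28 mm high, with a red dot on top; origin at its centre, 86 mm above the bench when the pin is home; it sits over the middle of the slide and moves with it and with the plunger. Free space of 10 mm beneath it over the bushing
- roll_center (a point): centre of the black film roll: a rigid roll 28 mm in diameter and 116 mm long, about 50 g, lying on the bench (it does not roll away); its y axis runs along its length, z up, so the point is 14 mm above what it lies on (38 mm above the bench when it lies in the channel)
- tape: bystander: tan roll of linen tape lying flat, 66 mm across, 19 mm high; origin at the centre of its underside
- measure: bystander: round red tape measure, 51 x 66 x 19 mm; origin at the middle of its underside
- spool: bystander: white thread spool standing upright, 54 mm across, 62 mm high; origin at the centre of its underside
There are look-alikes about, which are no part of the job. Of the things like the part that bears roll_center, leave any that is green or red; of the rest the smaller one is meant.

How it is judged:
By the outcome, as a careful person would: the job done as asked, in the order asked, and still so for the second after the job is handed in, while the arm keeps its last pose, push and grip.
It also fails if it takes over 42 s, if anything falls off the work surface, if the arm or the gripper's body presses on something with over 40 N, if the wrist force passes 120 N, or if a joint passes its speed limit or range.

## Robot

A 6-joint arm with a two-finger parallel gripper is mounted at the origin on the work surface; the furniture and walls round the work are solid. World frame = base frame: x ahead of the robot, y to its left, z up, the work surface at z = 0. Lengths are in m, angles in rad, forces in N, time in s.
With the tool pointing down it reaches from about 0.35 to 0.8 m from the base axis. Payload 7.3 kg.
Tool frame: the origin (TCP) lies at the very end of the fingers, on their centre line; the grasp point (between the pads) lies 19 mm behind it; z points along the fingers, y is the line along which they close (so a half turn about z gives the same grasp; the last joint's range is limited). The gripper opens to 85 mm and grips with 20 to 120 N. Pads are 22 mm wide; open, the fingers measure 114 mm over their backs; the gripper's body (76 mm by 85 mm) begins 54 mm behind the grasp point. The pads swing forward as they close: fully open they stand 13 mm farther back than shut.
Start: joints at [-1.364, 0.342, 1.524, -0, 1.275, -0.146], TCP at [0.181, -0.493, 0.231] pointing down, gripper open.
Joint ranges: [-2.53, 2.53], [-0.77, 2.02], [0.04, 2.7], [-1, 4.14], [0.28, 2.66], [-3.11, 3.11]. Speed limits (rad/s): [2.57, 2.57, 3.14, 3.14, 3.14, 3.14].

## Interface

Orientations are given as a 3x3 rotation matrix whose columns are the frame's x, y, z axes.
In Python, from workcell import r, grab_frame, masks_of, mark_of gives the robot as it stands. Calls block until the motion is done:
- r.reach(position, orientation): joint-space move of the TCP to a pose.
- r.move_l(position, attitude=None, feed=0.15, stop_force=None): straight line of the TCP; attitude=None keeps the orientation; feed is the mean speed in m/s. With stop_force (N) it stops when the force on the tool has changed by that much, and returns True; else False.
- r.goto_joints(angles): joint-space move.
- r.gripper_to(opening, grasp_force=None): finger opening in m; grasp_force is the grip in N (None keeps the last); returns when the fingers have stopped.
- r.pause(seconds).
- r.inverse_kinematics(position, orientation): joint angles nearest the present ones, or None.
- r.sense(): the state.
- grab_frame(name): name is "scene" or "top" or "wrist"; returns a dict with "img" (400x640x3 uint8, red, green, blue), "z_map" (400x640 float32, m along the optical axis (not along the pixel's ray), 0 where there is no reading), "mtx" (3x3 intrinsics, pixels), "camera_from_world" (4x4, takes a point from world to camera coordinates). Camera axes: x right, y up, looking along -z (the intrinsics and any distortion apply to the point x, -y, -z); pixel columns grow to the right and rows downward; lengths in m; the calibration is good to about 2 mm. A picture is of the moment at which its call begins.
A pose or a line that the arm cannot do raises r.PlanningError and nothing moves.
- r.hand_in(): hands the job in; it is judged then, once.
Trained networks look in a picture, given as the dict that the camera call returned (one of the last four; its "shot" number tells which), for a name from the list of things; names that differ only in an ending like _2 or _b are one class to them, and where a whole thing is asked for, a point or a joint stands for the part that bears it (a point fixed in the world has none). Each returns a list of dicts, best first, with "score" (0 to 1); they miss things now and then, are a little off and sometimes report something else, mostly with a low value. They report only what shows in the picture. A call takes as long as a camera call. They do not tell look-alikes from the thing itself.
- masks_of(query, picture): "region" (400x640 bool, what is visible of it) and "location" ([row, column] in pixels, amid what is visible of it).
- mark_of(query, picture): "location" ([row, column] in pixels: a listed point, or the origin of a listed thing).
The state is a dict: "clock": time; "qpos": joint angles; "joint_velocities": joint speeds; "effort": joint torques, N m; "tcp_pos": TCP position; "orientation": TCP orientation; "wrist_force": force on the tool from outside, world axes, zero at the start; "ft_torque": the same for the moment, N m; "grip_width": finger opening in m; "gripper_force": force on a finger pad.
Only numpy, scipy, OpenCV 4.12 (cv2) and the standard library are available. Lean on these libraries where they do the work, as an engineer would, in place of code of your own. Each camera call takes 0.05 s, during which the arm holds its last target. There are 200 camera calls.

## Working session

There is one attempt and no reset: what is moved stays moved. The work goes in short steps, each a Python script; the robot and the scene stay as the last script left them, time stands still between calls to the robot, and variables do not carry over. Pictures are saved under pics/ and viewed, at most 10 in all, crops included, and the job is handed in when it is done.

```bash
mkdir -p pics; ls; cat > h.py <<'E'
import numpy as np, cv2
from workcell import r, grab_frame, masks_of, mark_of
def w2p(f,p):
    c=f["camera_from_world"]@np.append(p,1); q=f["mtx"]@np.array([c[0],-c[1],-c[2]]); return q[:2]/q[2]
def ray(f,rc):
    d=np.linalg.inv(f["mtx"])@np.array([rc[1],rc[0],1.]); d=np.array([d[0],-d[1],-d[2]])
    M=np.linalg.inv(f["camera_from_world"]); return M[:3,3],M[:3,:3]@d
def atz(f,rc,z):
    o,d=ray(f,rc); return o+d*(z-o[2])/d[2]
def cloud(f,mask=None):
    z=f["z_map"]; m=(z>0) if mask is None else (mask&(z>0)); v,u=np.nonzero(m)
    d=np.linalg.inv(f["mtx"])@np.stack([u,v,np.ones(len(u))])*z[v,u]
    d=np.stack([d[0],-d[1],-d[2]]); M=np.linalg.inv(f["camera_from_world"]); return (M[:3,:3]@d).T+M[:3,3]
def save(f,n): cv2.imwrite("pics/"+n+".png",cv2.cvtColor(f["img"],cv2.COLOR_RGB2BGR))
E
python3 - <<'E'
from h import *
f=grab_frame("top"); save(f,"top1"); g=grab_frame("scene"); save(g,"scene1")
for q,z in [("jig",None),("next_hole",.024),("stop_face",.038),("knob",.086),("roll_center",.014),("tape",0),("measure",0),("spool",0)]:
    for m in mark_of(q,f)[:3]:
        print(q,m["score"].__round__(2),np.round(m["location"]),np.round(atz(f,m["location"],z or 0),3))
for m in masks_of("roll_center",f)[:4]:
    c=cloud(f,m["region"]); print("rollmask",m["score"],m["location"],m["region"].sum(),np.round(np.median(c,0),3), cv2.minAreaRect(c[:,:2].astype(np.float32)*1000))
print(r.sense()["clock"])
E
```

```text
pics
jig 0.79 [164. 340.] [ 0.563 -0.144  0.   ]
next_hole 0.7 [161. 342.] [ 0.569 -0.15   0.024]
stop_face 0.68 [203. 330.] [ 0.433 -0.113  0.038]
knob 0.46 [142. 349.] [ 0.618 -0.166  0.086]
roll_center 0.77 [188. 182.] [0.475 0.36  0.014]
roll_center 0.76 [235. 221.] [0.326 0.231 0.014]
roll_center 0.75 [247. 360.] [ 0.296 -0.208  0.014]
tape 0.58 [223. 272.] [0.367 0.071 0.   ]
tape 0.43 [165. 341.] [ 0.562 -0.147  0.   ]
tape 0.27 [138. 242.] [0.645 0.177 0.   ]
measure 0.62 [139. 245.] [0.641 0.168 0.   ]
spool 0.77 [142. 440.] [ 0.642 -0.47   0.   ]
rollmask 0.8 [238.3, 363.6] 391 [ 0.319 -0.223  0.036] ((317.65411376953125, -225.6652374267578), (41.74201202392578, 103.45789337158203), 76.26736450195312)
rollmask 0.75 [190.9, 181.7] 329 [0.466 0.345 0.027] ((466.77447509765625, 348.0288391113281), (115.54290771484375, 29.819076538085938), 69.34406280517578)
rollmask 0.6 [236.5, 219.5] 623 [0.328 0.236 0.035] ((327.79376220703125, 243.83111572265625), (40.58058547973633, 165.73974609375), 8.000031471252441)
rollmask 0.53 [189.1, 233.4] 346 [0.473 0.198 0.026] ((476.2792663574219, 198.26979064941406), (32.0458984375, 118.35094451904297), 0.7229251265525818)
0.55
```

View pics/top1.png

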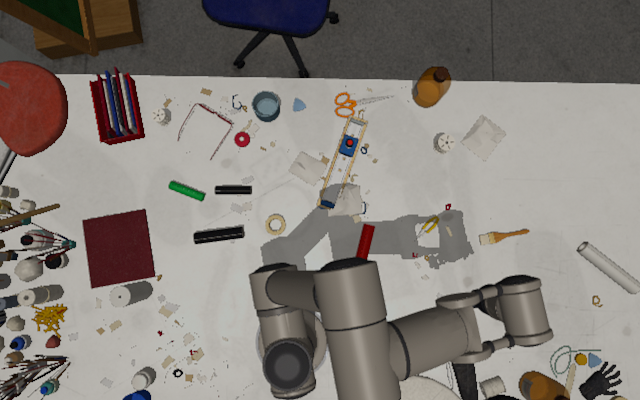

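View pics/scene1.png

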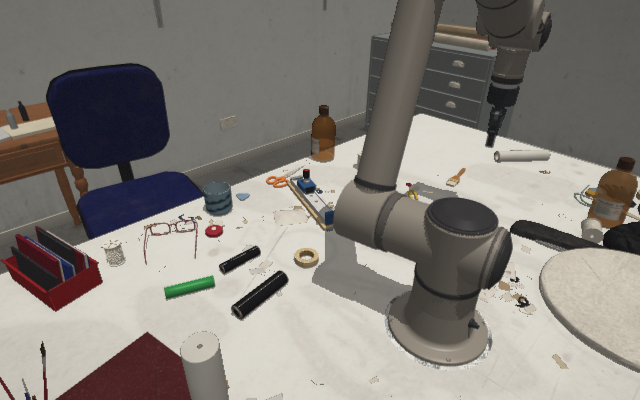

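The top view shows the small black roll at (233,189), about 118 mm long and lying along world y. The larger black roll at (219,235), the green one (187,190) and the red one (366,242) are the look-alikes. The jig runs from (357,120) to (328,205) with the blue slide at (348,145). Next are closer looks with the wrist camera, first over the jig and then over the roll.

```bash
cat >> h.py <<'E'
def att(a):  # tool y at angle a (rad), z down
    y=np.array([np.cos(a),np.sin(a),0]); z=np.array([0,0,-1.]); return np.stack([np.cross(y,z),y,z],1)
def clockp(): print("t",round(r.sense()["clock"],2))
E
python3 - <<'E'
from h import *
q=r.sense()["qpos"]
for a in (74,254-360):
    print(a, r.inverse_kinematics([.54,-.14,.33],att(np.radians(a))))
for a in (0,180): print(a, r.inverse_kinematics([.476,.198,.25],att(np.radians(a))))
R=att(np.radians(74)); 
if r.inverse_kinematics([.54,-.14,.33],R) is None or abs(r.inverse_kinematics([.54,-.14,.33],R)[5])>2: R=att(np.radians(254))
r.reach([.54,-.14,.33],R); f=grab_frame("wrist"); save(f,"w1")
print(np.round(np.linalg.inv(f["camera_from_world"])[:3,3],3))
for qn,z in [("jig",0),("next_hole",.024),("stop_face",.038),("knob",.086)]:
    for m in mark_of(qn,f)[:2]: print(qn,round(m["score"],2),np.round(m["location"]),np.round(atz(f,m["location"],z),4))
for qn in ("jig","slide","knob"):
  for m in masks_of(qn,f)[:1]:
    c=cloud(f,m["region"]); c=c[c[:,2]>.004]; print(qn,m["score"],np.round(np.percentile(c,[2,50,98],axis=0),3).tolist(), cv2.minAreaRect(c[:,:2].astype(np.float32)*1000))
clockp()
E
```

```text
74 [-3.91059510e-01  3.51092434e-01  1.24139026e+00 -4.44089210e-16
  1.54910996e+00 -1.68260316e+00]
-106 [-3.91059510e-01  3.51092434e-01  1.24139026e+00 -4.44089210e-16
  1.54910996e+00  1.45898950e+00]
0 [ 2.45451877e-01  3.10214665e-01  1.51752111e+00 -4.44089210e-16
  1.31385688e+00  2.45451877e-01]
180 [ 2.45451877e-01  3.10214665e-01  1.51752111e+00 -4.44089210e-16
  1.31385688e+00 -2.89614078e+00]
[ 0.474 -0.121  0.473]
jig 0.83 [179. 313.] [ 0.5653 -0.1532  0.    ]
next_hole 0.51 [275. 115.] [ 0.615 -0.45   0.024]
stop_face 0.98 [ 64. 322.] [ 0.4337 -0.1046  0.038 ]
knob 0.68 [240. 316.] [ 0.6178 -0.1638  0.086 ]
jig 0.74 [[0.428, -0.21, 0.011], [0.549, -0.142, 0.025], [0.7, -0.081, 0.1]] ((566.3162231445312, -147.38650512695312), (66.07726287841797, 315.3726501464844), 71.03823852539062)
slide 0.67 [[0.583, -0.19, 0.037], [0.607, -0.161, 0.055], [0.643, -0.137, 0.101]] ((617.0589599609375, -163.37599182128906), (50.59263229370117, 63.98800277709961), 71.0747299194336)
knob 0.65 [[0.604, -0.174, 0.078], [0.611, -0.164, 0.1], [0.624, -0.154, 0.102]] ((614.257568359375, -164.61422729492188), (20.528833389282227, 21.06893539428711), 72.6624526977539)
t 2.81
```

The jig estimates agree: centre (0.566, -0.147), x axis at about 161°, and the knob and stop are where that predicts. Next is the roll.

```bash
python3 - <<'E'
from h import *
r.reach([.50,.198,.27],att(0)); f=grab_frame("wrist"); save(f,"w2")
for m in masks_of("roll_center",f)[:3]:
    c=cloud(f,m["region"]); c=c[c[:,2]>.005]; print(round(m["score"],2),m["location"],np.round(np.percentile(c,[2,50,98],axis=0),4).tolist(), cv2.minAreaRect(c[:,:2].astype(np.float32)*1000))
for m in mark_of("roll_center",f)[:3]: print(round(m["score"],2),np.round(m["location"]),np.round(atz(f,m["location"],.014),4))
clockp()
E
```

```text
0.83 [124.9, 151.5] [[0.3074, 0.1685, 0.0175], [0.3321, 0.2469, 0.0351], [0.3526, 0.3147, 0.039]] ((327.64532470703125, 240.49415588378906), (36.02021026611328, 155.08753967285156), 8.581218719482422)
0.82 [164.2, 295.2] [[0.4576, 0.1459, 0.0169], [0.4718, 0.2035, 0.0266], [0.4844, 0.2556, 0.0296]] ((469.7562255859375, 200.52651977539062), (30.136253356933594, 115.43319702148438), 1.096652865409851)
0.62 [39.0, 276.4] [[0.4394, 0.2958, 0.018], [0.4595, 0.3304, 0.0266], [0.4805, 0.3617, 0.0297]] ((458.83135986328125, 332.48394775390625), (78.62208557128906, 27.63258934020996), 69.59837341308594)
0.94 [128. 153.] [0.321 0.24  0.014]
0.77 [ 14. 281.] [0.4627 0.3526 0.014 ]
0.6 [165. 294.] [0.4733 0.1998 0.014 ]
t 4.63
```

View pics/w2.png

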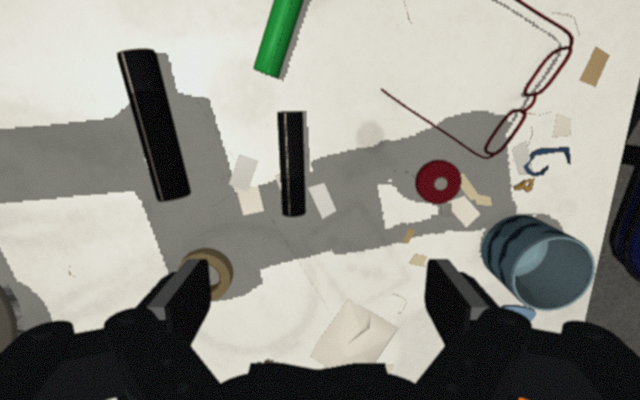

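View pics/w1.png

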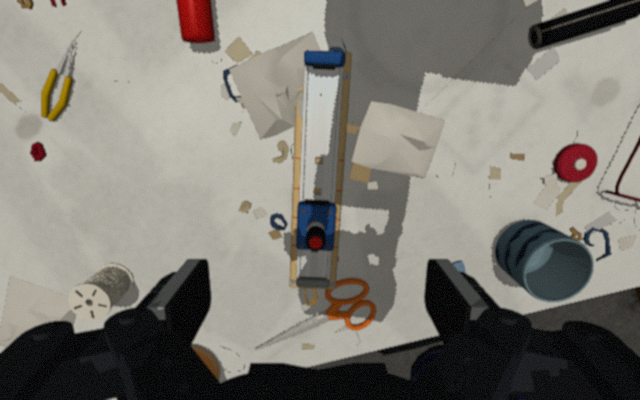

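In w2 the target roll sits at (292,163), and nothing stands near its long sides. In w1 the jig is clear, with the slide at (316,225) and the stop at (324,58). I'll grasp the roll now.

```bash
python3 - <<'E'
from h import *
A=att(np.radians(1.1)); p=np.array([.4715,.2005,0])
r.reach(p+[0,0,.08],A); r.move_l(p+[0,0,.006],feed=.12,stop_force=8)
r.gripper_to(.02,grasp_force=35); s=r.sense(); print(s["grip_width"],s["gripper_force"],s["tcp_pos"])
r.move_l(p+[0,0,.15],feed=.2); s=r.sense(); print(s["grip_width"],s["gripper_force"],s["wrist_force"])
a=np.radians(161); C=np.array([.5663,-.1474,0]); X=np.array([np.cos(a),np.sin(a),0])
r.reach(C+.074*X+[0,0,.15],att(a-np.pi/2)); f=grab_frame("wrist"); save(f,"w3"); g=grab_frame("scene"); save(g,"s3")
clockp()
for m in masks_of("roll_center",f)[:3]:
    c=cloud(f,m["region"]); print(round(m["score"],2),m["location"],np.round(np.percentile(c,[2,50,98],axis=0),4).tolist(), cv2.minAreaRect(c[:,:2].astype(np.float32)*1000))
    j=(c-C)@np.stack([X,[-X[1],X[0],0],[0,0,1]],1); print(np.percentile(j,[1,50,99],axis=0).round(4).tolist())
for m in mark_of("stop_face",f)[:1]: print(np.round(m["location"]),np.round(atz(f,m["location"],.038),4), C+.138*X)
E
```

```text
0.0274748751740012 35.97850978374481 [0.47176356 0.20056952 0.00641226]
0.027177368977457872 35.3659862279892 [ 0.27547049  0.08383405 -0.46671226]
t 9.36
0.76 [40.6, 99.8] [[0.3221, -0.2442, 0.011], [0.3459, -0.2216, 0.0349], [0.3694, -0.2065, 0.0391]] ((337.99603271484375, -235.01730346679688), (54.186100006103516, 57.436431884765625), 76.36819458007812)
[[0.159, 0.129, 0.0085], [0.184, 0.1415, 0.0349], [0.2084, 0.1639, 0.0393]]
0.61 [242.7, 316.1] [[0.4408, -0.1399, 0.1606], [0.478, -0.1165, 0.17], [0.5266, -0.0955, 0.1725]] ((487.53375244140625, -119.18267822265625), (59.0567512512207, 98.38558959960938), 70.35814666748047)
[[0.0411, -0.0143, 0.1529], [0.0938, -0.0008, 0.17], [0.1325, 0.0124, 0.1727]]
[109. 314.] [ 0.4339 -0.1031  0.038 ] [ 0.43581844 -0.10247159  0.        ]
```

View pics/w3.png

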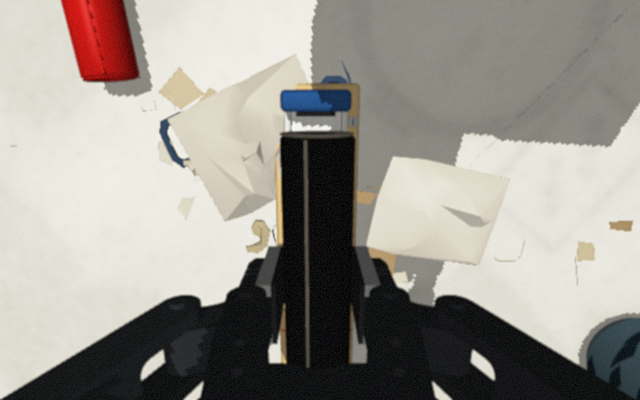

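w3 shows the roll held straight and centred over the channel, its far end at row 135 and the blue stop at (315,100). Measured in the jig frame, the end is at x≈132 mm. I'll lower and release it.

```bash
python3 - <<'E'
from h import *
s=r.sense(); p=s["tcp_pos"].copy() if hasattr(s["tcp_pos"],"copy") else np.array(s["tcp_pos"]); p=np.array(p)
r.move_l([p[0],p[1],.045],feed=.12)
hit=r.move_l([p[0],p[1],.0295],feed=.03,stop_force=5); s=r.sense(); print(hit,s["tcp_pos"],s["wrist_force"])
r.gripper_to(.05); s=r.sense(); print(s["wrist_force"],s["grip_width"])
r.move_l([p[0],p[1],.17],feed=.2)
r.gripper_to(.06)
a=np.radians(161); C=np.array([.5663,-.1474,0]); X=np.array([np.cos(a),np.sin(a),0])
k=C-.052*X
r.reach(k-.0*X+[0,0,.22],att(a-np.pi/2)); f=grab_frame("wrist"); save(f,"w4"); clockp()
B=np.stack([X,[-X[1],X[0],0],[0,0,1]],1)
for q in ("roll_center","knob"):
  for m in masks_of(q,f)[:2]:
    c=cloud(f,m["region"]); j=(c-C)@B; print(q,round(m["score"],2),m["location"],np.percentile(j,[1,50,99],axis=0).round(4).tolist())
    if q=="knob":
        t=j[j[:,2]>.097]; print("top",len(t),t[:,:2].mean(0),t[:,:2].min(0),t[:,:2].max(0),np.median(t[:,2]))
for m in mark_of("knob",f)[:1]: print(m["location"],(atz(f,m["location"],.086)-C)@B)
E
```

```text
True [ 0.49622645 -0.12278514  0.03035468] [-0.43774874  0.19322569  5.25138959]
[ 0.06511594 -0.40886047  0.83888415] 0.04970022191841084
t 13.1
roll_center 0.8 [48.5, 319.5] [[0.0183, -0.0148, 0.0403], [0.0589, -0.0011, 0.0506], [0.0953, 0.0126, 0.0537]]
knob 0.87 [199.1, 315.3] [[-0.0619, -0.0108, 0.0757], [-0.0493, -0.0003, 0.1001], [-0.0409, 0.0104, 0.1022]]
top 659 [-5.12327826e-02  5.49064246e-05] [-0.06277254 -0.01094792] [-0.04081753  0.01111395] 0.1003272252294593
[196.6, 315.5] [-0.05315983  0.00088814  0.086     ]
```

View pics/w4.png

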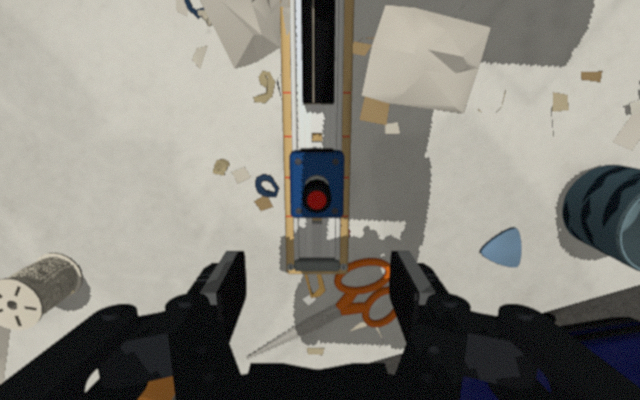

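w4 shows the roll lying flat in the channel at (318,50), with its near end at jig x≈16–18 mm, clear of the slide. The knob, at (316,197), is right where predicted. Now I'll grip it, lift it and check the pull force.

```bash
python3 - <<'E'
from h import *
a=np.radians(161); C=np.array([.5663,-.1474,0]); X=np.array([np.cos(a),np.sin(a),0]); k=C-.052*X
r.move_l(k+[0,0,.12],feed=.2)
print(r.move_l(k+[0,0,.070],feed=.08,stop_force=8))
r.gripper_to(.015,grasp_force=60); s=r.sense(); print(s["grip_width"],s["gripper_force"],s["tcp_pos"],s["wrist_force"])
p=np.array(s["tcp_pos"])
r.move_l(p+[0,0,.0125],feed=.03); s=r.sense(); print(s["tcp_pos"]-p,s["wrist_force"])
f=grab_frame("wrist"); save(f,"w5")
B=np.stack([X,[-X[1],X[0],0],[0,0,1]],1)
g=grab_frame("scene"); save(g,"s5"); np.save("p.npy",p); clockp()
E
```

```text
False
0.021276978010307458 58.85101139545441 [ 0.61565012 -0.16500357  0.07078307] [-1.07491879 -2.85479616  3.9986832 ]
[-0.00058639  0.00018361  0.01192901] [-1.63679612 -3.28095074 -6.71120591]
t 15.8
```

The pull reads −6.7 N, which matches the spring at about 12 mm, so the pin is out. I'll slide one hole and lower it.

```bash
python3 - <<'E'
from h import *
a=np.radians(161); X=np.array([np.cos(a),np.sin(a),0]); p=np.load("p.npy")
q=np.array(r.sense()["tcp_pos"])
print(r.move_l(p+.04*X+[0,0,.0127],feed=.04,stop_force=15)); s=r.sense(); print((s["tcp_pos"]-p)@X,s["tcp_pos"][2]-p[2],s["wrist_force"])
print(r.move_l(p+.04*X+[0,0,-.0005],feed=.02,stop_force=14)); s=r.sense(); print((s["tcp_pos"]-p)@X,s["tcp_pos"][2]-p[2],s["wrist_force"],s["grip_width"])
r.pause(.3); s=r.sense(); print((s["tcp_pos"]-p)@X,s["tcp_pos"][2]-p[2],s["wrist_force"])
f=grab_frame("wrist"); save(f,"w6"); g=grab_frame("scene"); save(g,"s6"); clockp()
cv2.imwrite("pics/s6c.png",cv2.resize(cv2.cvtColor(g["img"][150:250,260:360],cv2.COLOR_RGB2BGR),(600,600),interpolation=cv2.INTER_CUBIC))
E
```

```text
False
0.04024152930697074 0.012527522241743985 [-0.29242404 -4.31595935 -6.8230452 ]
False
0.03960862417931397 6.931594377805606e-05 [-2.20540756 -2.90849786  0.52440696] 0.02107660170899172
0.03960441833066329 3.9337046110879403e-05 [-2.61785162 -3.28435833  4.2445268 ]
t 18.16
```

View pics/w6.png

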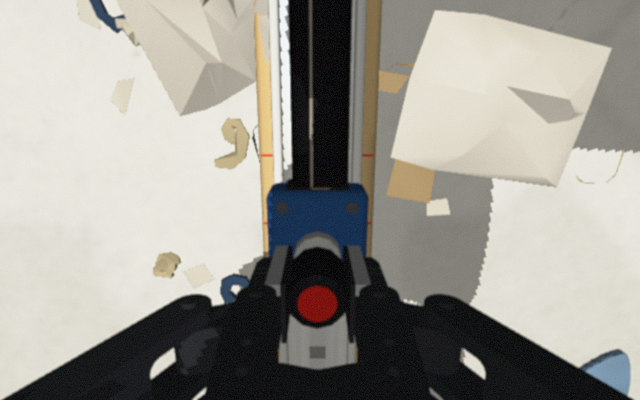

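View pics/s6c.png

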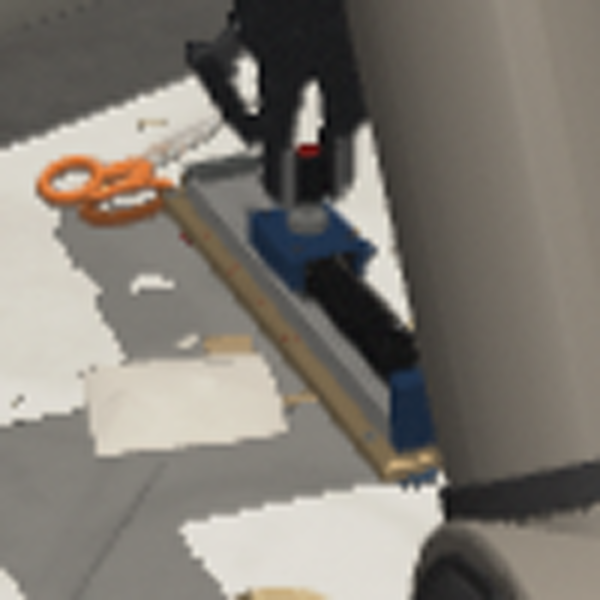

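w6 shows the slide up against the roll: roll end at (318,187), knob at (318,300). Height and force match the pin-home grip. I'll confirm with the knob-top height, seat it slightly harder, test the lock with a small sideways tug, then hand in.

```bash
python3 - <<'E'
from h import *
a=np.radians(161); X=np.array([np.cos(a),np.sin(a),0]); p=np.load("p.npy"); C=np.array([.5663,-.1474,0]); B=np.stack([X,[-X[1],X[0],0],[0,0,1]],1)
def st():
    s=r.sense(); print((np.array(s["tcp_pos"])-p)@B,np.array(s["wrist_force"])@B)
r.move_l(p+.0398*X+[0,0,-.0012],feed=.02,stop_force=15); st()
for d in (.0025,-.0025): r.move_l(p+(.0398+d)*X+[0,0,-.0012],feed=.02,stop_force=12); st()
r.move_l(p+.0398*X+[0,0,-.0012],feed=.02); r.pause(.3); st()
f=grab_frame("wrist")
im=f["img"].astype(int); red=(im[...,0]>120)&(im[...,1]<60)&(im[...,2]<60); red[:250]=0; red[350:]=0; red[:,:270]=0; red[:,370:]=0
j=(cloud(f,red)-C)@B; print(red.sum(),np.median(j,0))
for m in masks_of("roll_center",f)[:2]:
    j=(cloud(f,m["region"])-C)@B; print(round(m["score"],2),np.percentile(j,[1,50,99],axis=0).round(4).tolist())
clockp()
E
```

```text
[ 3.89934240e-02  5.22424974e-06 -3.47961844e-05] [1.19167381 3.80706019 7.52038097]
[4.08077602e-02 1.71415576e-05 3.40382599e-06] [-0.96099536  3.82615065  7.06689165]
[3.88278976e-02 1.28579996e-04 1.61685357e-05] [2.81823319 0.54233548 5.70331321]
[ 3.89053564e-02 -1.94600972e-05 -4.26065853e-05] [0.15673681 3.31055302 8.64158524]
959 [-0.01287994  0.00016048  0.10076515]
0.77 [[0.0189, -0.0146, 0.0396], [0.0612, -0.001, 0.0507], [0.0956, 0.0125, 0.0536]]
t 19.61
```

The pin is home: the knob top is at 101 mm, it doesn't sink under extra push, and the slide moves only ±1 mm, which is its play at the 40 mm hole.

```bash
python3 -c "
from h import *
print(r.hand_in())"
```

```text
the job is handed in; nothing more can be done
None
```

The job is handed in: the roll lies flat in the channel, the slide is one hole closer to the end stop, the pin is fully home, and the fingers still hold the knob. It took about 20 s of robot time; I saw no contact with the tape, measure or spool, but did not re-measure their positions.

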